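# Push the filter carriers up to the arrow clip

## Robot

A 7-joint arm with a two-finger parallel gripper is mounted at the origin on the work surface. World frame = base frame: x ahead of the robot, y to its left, z up, the work surface at z = 0. Lengths are in m, angles in rad, forces in N, time in s.
With the tool pointing down it reaches from about 0.425 to 0.925 m from the base axis. Payload 6.8 kg.
Tool frame: the origin (TCP) lies at the centre of the arm's flange, where the gripper is bolted on; the fingertips stand 173 mm ahead of it and the grasp point (between the pads) lies 155 mm ahead of it (finger_overhang is the distance from the TCP to the fingertips, in m); y points along the fingers, z is the direction in which the jaws open and shut, and the axes are right-handed (so a half turn about y gives the same grasp; the last joint's range is limited). The gripper opens to 85 mm and grips with 20 to 120 N. Pads are 22 mm wide; open, the fingers measure 114 mm over their backs; the gripper's body (76 mm by 85 mm) begins 54 mm behind the grasp point. The pads swing forward as they close: fully open they stand 13 mm farther back than shut.
Start: joints at [1.028, 0.477, 0.022, 1.555, -0.011, 1.109, -0.083], TCP at [0.284, -0.612, 0.405] pointing down, gripper open.
Joint ranges: [-2.96, 2.96], [-0.34, 2.1], [-1.41, 1.46], [0.24, 2.44], [-1.37, 4.51], [0.17, 1.92], [-2.96, 2.96]. Speed limits (rad/s): [2.39, 2.39, 3.14, 3.14, 3.14, 3.14, 3.14].

## Interface

Orientations are given as a rotation vector (axis times angle).
In Python, from bench import get_obs, grab_frame, hand_in, finger_overhang gives the robot as it stands. The module is installed in compiled form; this text tells all that it offers.
- The arm moves only by the shell command python3 -m jog 'ROWS' [FORCE]. ROWS is JSON, a list of rows, each a list of 3 entries, a list of its own where there are three numbers: the shift along the tool's x, y, z in cm, then the turn about the tool's y in rad, then the gripper command: -1 is fully open, 1 is shut, values between are in proportion. In form: [[[x, y, z], twist, gripper], ...]. A call has 1 to 10 rows; each row is the pose to reach, as a shift and turn from the pose commanded when the call began, along the tool's axes at that moment; what a row does not reach only later rows make up. A row lasts 1/8 s, in which the tool goes at most 62.5 mm and 10.7 degrees, less where a joint would pass 70% of its speed; a pose out of reach is approached as far as the arm can. A call with a gripper value outside its range is refused whole. The fingers move at their own pace and stop on an object; FORCE is the grip in N (left out, the last holds). Time passes only in rows, so rows that repeat a pose let the fingers close. It gives the time, the measured TCP pose, the force and the opening at its end, in the units of the state.
- get_obs(): the state, without advancing time (a new reading comes with each control period).
- grab_frame(name): name is "scene" or "top"; returns a dict with "image" (384x512x3 uint8, blue, green, red), "fx", "fy", "cx", "cy" (pixels), "origin" and "rotation" of the camera in the world. Camera axes: x right, y up, looking along -z (the intrinsics and any distortion apply to the point x, -y, -z); pixel columns grow to the right and rows downward; lengths in m; the calibration is good to about 2 mm. A picture is of the moment at which its call begins. There is no depth.
- hand_in(): hands the job in, once; it reports no verdict.
The state is a dict: "clock": time; "joints": joint angles; "qvel": joint speeds; "tau": joint torques, N m; "tcp_pos": TCP position; "orientation": TCP orientation; "contact_force": force on the tool from outside, world axes, zero at the start; "moment": the same for the moment, N m; "grip_width": finger opening in m.
Only numpy, scipy, OpenCV 4.12 (cv2) and the standard library are available. Lean on these libraries where they do the work, as an engineer would, in place of code of your own. Each camera call takes 0.05 s, during which the arm holds its last target.

## Task

Push the row of four filter carriers along its rail as one train, from its free end, until the front carrier is fully up against the chrome clip with the yellow arrow and all four stand closed up, upright in the channel. Push steadily with the fingertips: the row must close up before it reaches the clip, and no carrier may be lifted, tipped or knocked along. Leave everything else on the shelf where it is and finish with the hand clear.

Things in the scene. Friction and masses are not known exactly. Their poses are not given: they have to be found in the camera images.
- rail: open aluminium U-channel rail, fixed to the shelf, 460 mm long, 55 mm wide outside, 49 mm inside, with a black floor. Origin on the shelf surface under its middle; its y axis runs along the channel, x across it, z up. The channel floor is 6 mm and the tops of its two side walls are 16 mm above the shelf. A flat 1.5 mm grey tile lies on the floor near the open end, away from the clip.
- clip: the end stop: chrome spring clip fixed across the channel near one end of the rail (either end, it differs from start to start), with an upright yellow acrylic arrow (point down) gripped on top, in all 120 mm high and 65 mm wide across the rail. Origin on the shelf surface under its middle; axes as the rail's. Its flat faces that stop the carriers lie 12 mm to either side of the origin along the rail.
- carrier_copper: one of four loose filter carriers of the same size standing one behind another in the rail's channel in any colour order, small gaps (up to 6 mm each) between them: grey plastic block 36 mm long along the rail, 46 mm wide across it, 40 mm high, with a copper filter tab (6 mm thick, 36 mm wide) that stands 14 mm up out of its top. About 0.15 kg, slides on the channel floor. Origin at the centre of its underside (6 mm above the shelf); y along the rail, z up.
- carrier_brass: one of four loose filter carriers of the same size standing one behind another in the rail's channel in any colour order, small gaps (up to 6 mm each) between them: grey plastic block 36 mm long along the rail, 46 mm wide across it, 40 mm high, with a brass-yellow filter tab (6 mm thick, 36 mm wide) that stands 14 mm up out of its top. About 0.15 kg, slides on the channel floor. Origin at the centre of its underside (6 mm above the shelf); y along the rail, z up.
- carrier_white: one of four loose filter carriers of the same size standing one behind another in the rail's channel in any colour order, small gaps (up to 6 mm each) between them: grey plastic block 36 mm long along the rail, 46 mm wide across it, 40 mm high, with a white-coated filter tab (6 mm thick, 36 mm wide) that stands 14 mm up out of its top. About 0.15 kg, slides on the channel floor. Origin at the centre of its underside (6 mm above the shelf); y along the rail, z up.
- carrier_green: one of four loose filter carriers of the same size standing one behind another in the rail's channel in any colour order, small gaps (up to 6 mm each) between them: grey plastic block 36 mm long along the rail, 46 mm wide across it, 40 mm high, with a green-coated filter tab (6 mm thick, 36 mm wide) that stands 14 mm up out of its top. About 0.15 kg, slides on the channel floor. Origin at the centre of its underside (6 mm above the shelf); y along the rail, z up.
- copper_plate: bystander, to be left alone: thin square copper filter plate, 80 x 80 x 4 mm, loose on the shelf. Origin at the centre of its underside.
- tape_roll: bystander, to be left alone: roll of blue tape lying flat, 90 mm across, 24 mm high, loose on the shelf. Origin at the centre of its underside.
- brass_grid: bystander, to be left alone: scratched brass resolution grid, 80 x 80 x 6 mm, loose on the shelf. Origin at the centre of its underside.
- step_wedge: bystander, to be left alone: aluminium step wedge, 90 x 36 x 40 mm, loose on the shelf. Origin at the centre of its underside.
- marker_holder: bystander, to be left alone: grey magnetic marker holder, 60 x 40 x 28 mm, loose on the shelf. Origin at the centre of its underside.
- kidney_dish: bystander, to be left alone: stainless kidney dish, about 190 x 120 x 38 mm, loose on the shelf. Origin at the centre of its underside.
Not all that is in view belongs to the job. Leave any red look-alike of the carrier_brass alone.

How it is judged:
On the way:
1. the four carriers travel as one closed row (all pushed at least 5 mm, gaps together under 4 mm) while still short of the clip by at least 6 mm (horizontal distance between carrier_copper and carrier_brass below 0.112 m and horizontal distance between each of carrier_copper, carrier_brass and carrier_white below 0.112 m and horizontal distance between each of carrier_copper, carrier_brass, carrier_white and carrier_green below 0.112 m and horizontal distance between clip and carrier_copper above 0.036 m and horizontal distance between clip and carrier_brass above 0.036 m and horizontal distance between clip and carrier_white above 0.036 m and horizontal distance between clip and carrier_green above 0.036 m and distance of each of carrier_copper, carrier_brass, carrier_white, carrier_green from where it was at the start of the episode above 0.005 m), for 0.1 s.
At the end, for the whole second after the job is handed in: All four carriers stand upright (within 4 degrees) and at rest on the channel floor, closed up against the clip: all gaps, including that at the clip, add up to less than 5 mm (horizontal distance between clip and carrier_copper below 0.143 m and x of carrier_copper in the frame of rail between -0.004 and 0.004 m and height (world z) of each of carrier_copper, carrier_brass, carrier_white, carrier_green below 0.01 m and angle between each of carrier_copper, carrier_brass, carrier_white, carrier_green's own z axis and vertical below 0.07 rad and linear speed of each of carrier_copper, carrier_brass, carrier_white, carrier_green below 0.01 m/s and horizontal distance between clip and carrier_brass below 0.143 m and x of carrier_brass in the frame of rail between -0.004 and 0.004 m and horizontal distance between clip and carrier_white below 0.143 m and x of carrier_white in the frame of rail between -0.004 and 0.004 m and horizontal distance between clip and carrier_green below 0.143 m and x of carrier_green in the frame of rail between -0.004 and 0.004 m); the robot touches nothing.
It fails at once if a carrier is lifted off the channel floor (over 10 mm) (height (world z) of any of carrier_copper, carrier_brass, carrier_white, carrier_green above 0.016 m).
It fails at once if a carrier is tipped over 20 degrees (angle between any of carrier_copper, carrier_brass, carrier_white, carrier_green's own z axis and vertical above 0.35 rad).
It fails at once if a carrier is knocked along (faster than 0.5 m/s) (linear speed of any of carrier_copper, carrier_brass, carrier_white, carrier_green above 0.5 m/s).
It fails at once if a bystander is moved by more than 15 mm (distance of any of copper_plate, tape_roll, brass_grid, step_wedge, marker_holder, kidney_dish from where it was at the start of the episode above 0.015 m).
It also fails if it takes over 32 s, if anything falls off the work surface, if the arm or the gripper's body presses on something with over 40 N, if the wrist force passes 120 N, or if a joint passes its speed limit or range.

## Working session

There is one attempt and no reset: what is moved stays moved. The work goes in short steps, Python scripts to look and compute and a shell command to move; the robot and the scene stay as the last step left them, time stands still between calls to the robot, and variables do not carry over. Pictures are saved under pics/ and viewed, and the job is handed in when it is done.

```bash
mkdir -p pics; python3 - <<'E'
from bench import *
import cv2,numpy as np
np.set_printoptions(precision=4,suppress=True)
o=get_obs();print(o['clock'],o['tcp_pos'],o['orientation'],o['grip_width'],finger_overhang)
for n in("scene","top"):
    f=grab_frame(n);cv2.imwrite(f"pics/{n}0.png",f["image"])
    np.savez(f"{n}0.npz",**f)
    print(n,[f[k] for k in f if k!="image"],f.keys())
E
```

```text
0.0 [ 0.2842 -0.6119  0.4037] [-0.4381  1.9829 -1.9793] 0.085624777583106 0.1734
scene [447.33217428930453, 447.33217428930453, 262.89962562679517, 200.07717849058295, array([1.3002, 0.4282, 0.9359]), array([0.4492, 0.7929, 1.9935])] dict_keys(['image', 'fx', 'fy', 'cx', 'cy', 'origin', 'rotation'])
top [463.97054304851764, 463.97054304851764, 253.6853071545945, 193.7710974417799, array([0.434 , 0.0025, 1.4775]), array([ 0.0667, -0.0842, -1.5612])] dict_keys(['image', 'fx', 'fy', 'cx', 'cy', 'origin', 'rotation'])
```

View pics/scene0.png

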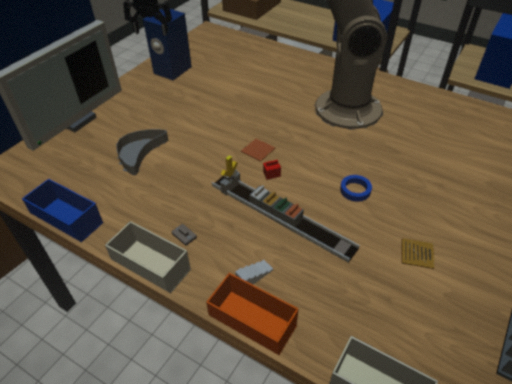

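View pics/top0.png

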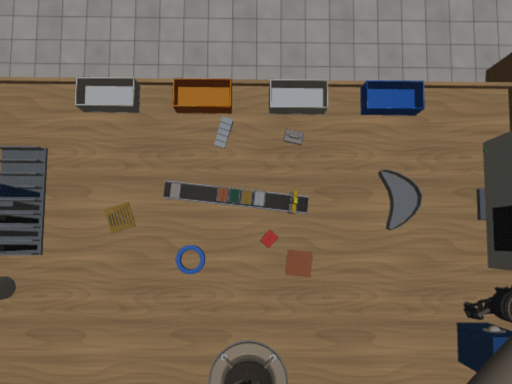

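The top view shows the rail from (164,190) to (308,205) with the clip and yellow arrow at (295,203), near its −y end. The carriers run copper (222,194), green (234,196), brass (246,198), white (259,199). The free end is on the copper side. A red look-alike sits off the rail at (269,239). I'll check enlarged crops and cast rays next.

```bash
cat > h.py <<'E'
import numpy as np,cv2
from scipy.spatial.transform import Rotation as R
def ray(f,u,v,z):
    M=R.from_rotvec(f["rotation"]).as_matrix()
    d=M@np.array([(u-f["cx"])/f["fx"],-(v-f["cy"])/f["fy"],-1.])
    o=np.array(f["origin"]);return o+d*(z-o[2])/d[2]
def proj(f,p):
    M=R.from_rotvec(f["rotation"]).as_matrix()
    c=M.T@(np.array(p)-f["origin"]);return f["cx"]+f["fx"]*c[0]/-c[2],f["cy"]+f["fy"]*c[1]/c[2]
E
python3 - <<'E'
from h import *
from bench import get_obs
np.set_printoptions(precision=4,suppress=True)
print(R.from_rotvec(get_obs()["orientation"]).as_matrix())
t=dict(np.load("top0.npz"));s=dict(np.load("scene0.npz"))
a=cv2.resize(t["image"][170:225,155:315],None,fx=5,fy=5,interpolation=cv2.INTER_CUBIC)
b=cv2.resize(s["image"][145:265,205:365],None,fx=4.5,fy=4.5,interpolation=cv2.INTER_CUBIC)
cv2.imwrite("pics/ta.png",a);cv2.imwrite("pics/sb.png",b)
E
```

```text
[[-0.9069 -0.0008  0.4213]
 [-0.4213  0.0015 -0.9069]
 [ 0.0001 -1.     -0.0017]]
```

View pics/ta.png

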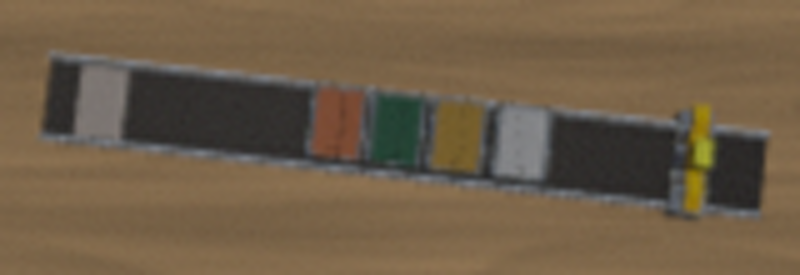

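View pics/sb.png

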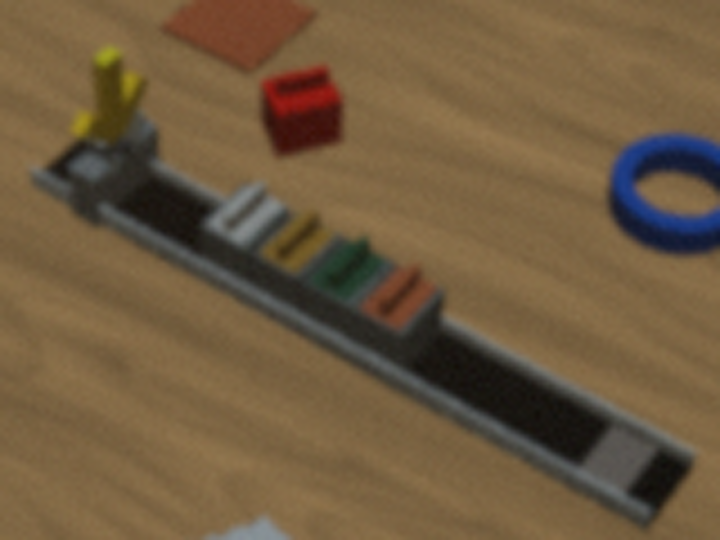

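```bash
python3 - <<'E'
from h import *
np.set_printoptions(precision=4,suppress=True)
t=dict(np.load("top0.npz"));s=dict(np.load("scene0.npz"))
P=lambda u,v,z:ray(t,155+(u+.5)/5-.5,170+(v+.5)/5-.5,z)[:2]
S=lambda u,v,z:ray(s,205+(u+.5)/4.5-.5,145+(v+.5)/4.5-.5,z)[:2]
L=(P(51,54,.016)+P(43,137,.016))/2;Rr=(P(768,133,.016)+P(762,214,.016))/2
print("ends",L,Rr,np.linalg.norm(L-Rr), "width",np.linalg.norm(P(51,54,.016)-P(43,137,.016)))
Ls=(S(692,460,.016)+S(650,520,.016))/2;print("scene open end",Ls)
d=(Rr-L)/np.linalg.norm(Rr-L);m=(L+Rr)/2;print("mid",m,"dir",d,np.degrees(np.arctan2(*d[::-1])))
# carriers by colour mask on top faces
hsv=cv2.cvtColor(t["image"],cv2.COLOR_BGR2HSV)
n=np.array([-d[1],d[0]])
for nm,x0,x1 in(("copper",313,361),("green",371,419),("brass",433,484),("white",494,548)):
    a=[]
    for u,off in((x0,0),(x1,0)):
        p=P(u,135 if nm=='white' else 128,.046); a.append(np.dot(p-m,d))
    print(nm,np.round(a,4),"len",a[1]-a[0])
for nm,u,v,z in(("arrowtopish",703,155,.05),):pass
print("clip jaw left,right",[np.dot(P(u,160,.03)-m,d) for u in(670,712)])
# scene: copper top near edge (365..405..440) points at z=.046
for nm,u,v in(("cop near L",403,331),("cop near R",443,290),("cop far L",365,303),("white far L",204,224),("white far R",248,187)):
    p=S(u,v,.046);print(nm,np.dot(p-m,d),np.dot(p-m,n))
# outer-step points along left wall for direction check
for q in (P(405,97,.016),P(405,172,.016)):print(np.dot(q-m,n))
E
```

```text
ends [0.5888 0.2704] [ 0.5432 -0.184 ] 0.45667291260625814 width 0.052936430479091856
scene open end [0.5952 0.2745]
mid [0.566  0.0432] dir [-0.0998 -0.995 ] -95.72508021419036
copper [-0.0566 -0.0271] len 0.02953028109954299
green [-0.0209  0.0086] len 0.029547362290228495
brass [0.0172 0.0487] len 0.03141396032326449
white [0.0553 0.0886] len 0.03327302641444407
clip jaw left,right [np.float64(0.1666019272249476), np.float64(0.19278771489510868)]
cop near L -0.058502771148760194 0.020770077905002706
cop near R -0.05945858271396637 -0.02047476012348112
cop far L -0.028098798413791728 0.0159931498251394
white far L 0.08856938610380582 0.021669793826041745
white far R 0.0863330188731668 -0.020354459546207272
0.023585222468559017
-0.023738473352063
```

The yellow-arrow clip is unambiguous, and copper is the rear carrier. The row spans s≈-0.059 to +0.088 m along the rail (147 mm, against 144 mm plus gaps). The clip face is at about +0.166 m. I'll shut the gripper, turn it so tool +x points along the rail, and move above a point behind copper.

```bash
python3 -m jog '[[[-5,0,-5],-0.1,1],[[-10,0,-10],-0.25,1],[[-15,0,-14],-0.4,1],[[-20,0,-19],-0.5,1],[[-25,0,-24],-0.6,1],[[-30,0,-29],-0.7,1],[[-35,0,-33],-0.8,1],[[-39,0,-37],-0.9,1],[[-43,0,-41],-1.037,1],[[-47,0,-45],-1.037,1]]'
```

```text
clock: 1.35
tcp_pos: [0.5123, -0.0287, 0.4046]
orientation: [-1.161, 1.281, -1.281]
contact_force: [1.3, 0.7, -0.6]
grip_width: -0.0003
```

```bash
cat > go.py <<'E'
import sys
from h import *
from bench import get_obs
np.set_printoptions(precision=4,suppress=True)
m=np.array([.566,.0432]);d=np.array([-.0998,-.995]);n=np.array([-d[1],d[0]])
o=get_obs();M=R.from_rotvec(o["orientation"]).as_matrix();p=np.array(o["tcp_pos"]);tip=p+M[:,1]*.1734
print(o["clock"],"tip",tip,"s,lat",(tip[:2]-m)@d,(tip[:2]-m)@n,"F",o["contact_force"])
print("xaxis ang",np.degrees(np.arctan2(M[1,0],M[0,0])),"tooly",M[:,1])
if len(sys.argv)>1:
    s,z=map(float,sys.argv[1:3]);T=np.r_[m+d*s,z]
    print("shift cm",M.T@(T-tip)*100)
E
python3 go.py -0.098 0.10
```

```text
1.35 tip [ 0.5123 -0.0288  0.2312] s,lat 0.07697584805694509 -0.046277595325990246 F [ 1.2877  0.7393 -0.5909]
xaxis ang -95.61564422628028 tooly [-0.0001 -0.0002 -1.    ]
shift cm [-17.4913  13.1156   4.6627]
```

```bash
python3 -m jog '[[[-6,0,1.6],0,1],[[-12,0,3.2],0,1],[[-17.5,0,4.7],0,1],[[-17.5,4,4.7],0,1],[[-17.5,9,4.7],0,1],[[-17.5,13.1,4.7],0,1],[[-17.5,15,4.7],0,1],[[-17.5,15,4.7],0,1]]'
python3 go.py -0.098 0.02
python3 - <<'E'
from h import *
from bench import grab_frame
for n in("top","scene"):
    f=grab_frame(n)
    c=f["image"][150:240,150:320] if n=="top" else f["image"][120:260,200:370]
    cv2.imwrite(f"pics/{n}1.png",cv2.resize(c,None,fx=4,fy=4,interpolation=cv2.INTER_CUBIC))
E
```

```text
clock: 2.35
tcp_pos: [0.5759, 0.1389, 0.2539]
orientation: [-1.163, 1.283, -1.281]
contact_force: [0.7, -1.1, -0.0]
grip_width: 0.0005
2.35 tip [0.5755 0.1388 0.0805] s,lat -0.09611478313060355 -0.00010804828022329657 F [ 0.6988 -1.1018 -0.0221]
xaxis ang -95.66831621402392 tooly [-0.0021 -0.0005 -1.    ]
shift cm [-0.1927  6.0458  0.0236]
```

View pics/scene1.png

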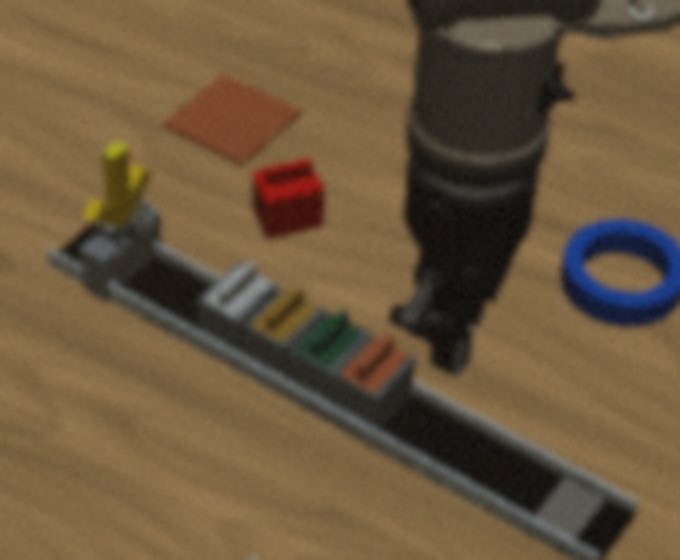

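View pics/top1.png

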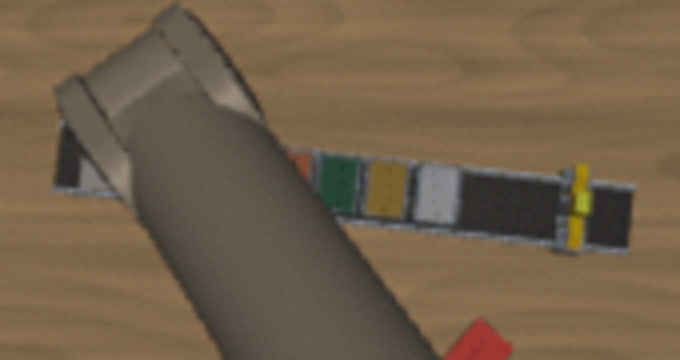

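The scene view shows the shut fingers over the channel behind copper, with the tip near crop (450,360) and copper at (378,360). Nothing has moved. Next is the descent to tip z≈0.02.

```bash
python3 -m jog '[[[0,2,0],0,1],[[0,4,0],0,1],[[0,5.5,0],0,1],[[0,6,0],0,1],[[0,6,0],0,1],[[0,6,0],0,1]]'
python3 go.py 0.011 0.02
python3 - <<'E'
from h import *
from bench import grab_frame
for n in("scene",):
    f=grab_frame(n)
    c=f["image"][120:260,200:370]
    cv2.imwrite(f"pics/{n}2.png",cv2.resize(c,None,fx=4,fy=4,interpolation=cv2.INTER_CUBIC))
E
```

```text
clock: 3.2
tcp_pos: [0.5764, 0.1392, 0.1952]
orientation: [-1.16, 1.281, -1.282]
contact_force: [0.7, -0.1, -0.2]
grip_width: -0.0001
3.2 tip [0.5765 0.1393 0.0218] s,lat -0.09662363617072699 0.0008918410824750561 F [ 0.6873 -0.0764 -0.1519]
xaxis ang -95.67344495840027 tooly [ 0.0008  0.0003 -1.    ]
shift cm [10.7624  0.1721 -0.0995]
```

View pics/scene2.png

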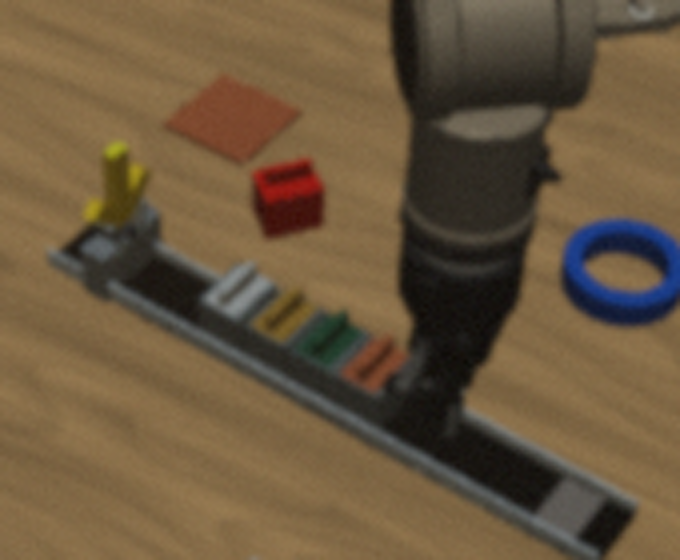

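```bash
python3 -m jog '[[[0.5,0.1,0],0,1],[[1,0.2,0],0,1],[[1.4,0.2,0],0,1],[[1.8,0.2,0],0,1],[[2.2,0.2,0],0,1],[[2.6,0.2,0],0,1],[[3,0.2,0],0,1],[[3.4,0.2,0],0,1],[[3.8,0.2,0],0,1],[[4.2,0.2,0],0,1]]'
python3 go.py 0.011 0.02
```

```text
clock: 4.5
tcp_pos: [0.5719, 0.0974, 0.1928]
orientation: [-1.16, 1.281, -1.281]
contact_force: [-1.3, 2.9, -0.7]
grip_width: 0.0002
4.5 tip [0.572  0.0975 0.0194] s,lat -0.05463194438396129 0.0005480722313300336 F [-1.2819  2.9077 -0.7484]
xaxis ang -95.64406930671214 tooly [ 0.0003  0.0005 -1.    ]
shift cm [ 6.5631 -0.0672 -0.0644]
```

```bash
python3 -m jog '[[[0.4,0,0],0,1],[[0.8,0,0],0,1],[[1.2,0,0],0,1],[[1.6,0,0],0,1],[[2,0,0],0,1]]'
python3 go.py 0.011 0.02
cat > look.py <<'E'
import sys
from h import *
from bench import grab_frame
k=sys.argv[1]
for n in("scene","top"):
    f=grab_frame(n);np.savez(f"{n}{k}.npz",**f)
    c=f["image"][150:235,150:320] if n=="top" else f["image"][145:245,205:325]
    cv2.imwrite(f"pics/{n}{k}.png",cv2.resize(c,None,fx=4 if n=="top" else 6,fy=4 if n=="top" else 6,interpolation=cv2.INTER_CUBIC))
E
python3 look.py 3
```

```text
clock: 5.12
tcp_pos: [0.57, 0.0771, 0.1927]
orientation: [-1.161, 1.282, -1.282]
contact_force: [1.6, 2.2, 0.7]
grip_width: -0.0001
5.125 tip [0.57   0.0771 0.0193] s,lat -0.03414040879129066 0.0005761675895446938 F [1.648  2.1764 0.7008]
xaxis ang -95.67044037243241 tooly [ 0.0001  0.     -1.    ]
shift cm [ 4.514  -0.0657 -0.0621]
```

View pics/scene3.png

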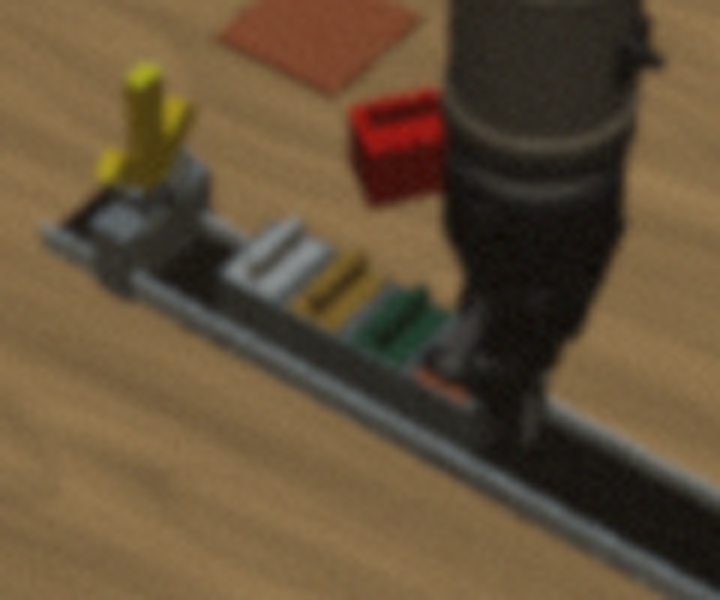

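View pics/top3.png

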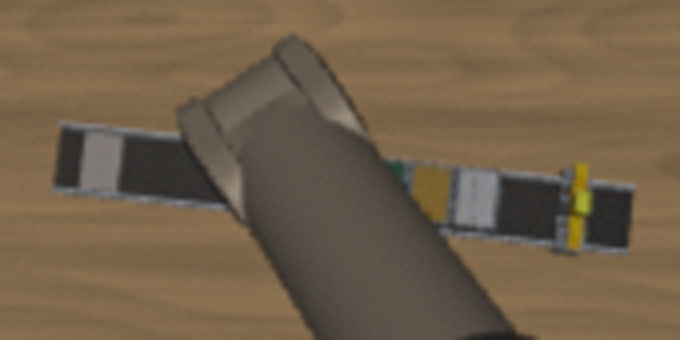

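The row is moving together. White's front edge has gone from top crop x≈458 to 499, about 31 mm, and it is still about 45 mm short of the clip. The gaps look closed. I'll continue steadily.

```bash
python3 -m jog '[[[0.4,-0.05,0],0,1],[[0.8,-0.05,0],0,1],[[1.2,-0.05,0],0,1],[[1.6,-0.05,0],0,1],[[2,-0.05,0],0,1],[[2.4,-0.05,0],0,1],[[2.8,-0.05,0],0,1],[[3.1,-0.05,0],0,1],[[3.4,-0.05,0],0,1]]'
python3 go.py 0.011 0.02; python3 look.py 4
```

```text
clock: 6.35
tcp_pos: [0.5666, 0.0433, 0.1932]
orientation: [-1.161, 1.282, -1.282]
contact_force: [-0.2, 2.0, -1.6]
grip_width: 0.0002
6.35 tip [0.5666 0.0433 0.0198] s,lat -0.00020115293473291654 0.0006206908559238995 F [-0.242   1.987  -1.5903]
xaxis ang -95.6755291077951 tooly [ 0.0001  0.     -1.    ]
shift cm [ 1.12   -0.017  -0.0631]
```

View pics/scene4.png

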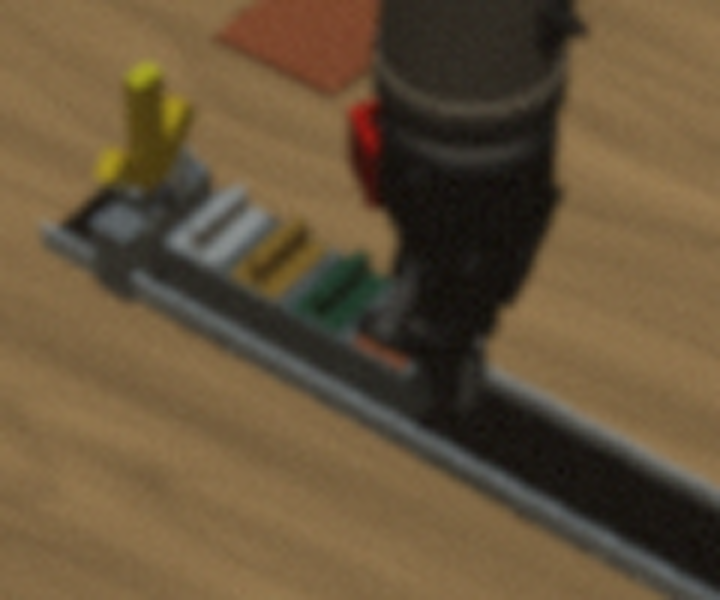

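View pics/top4.png

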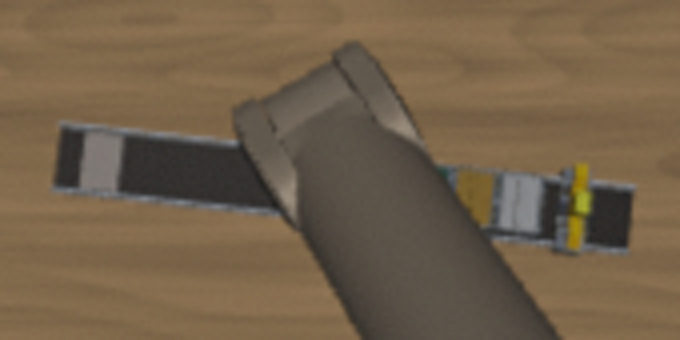

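White's front edge is at top crop x≈543 and the clip face at about 558, so roughly 11 mm remain. I'll creep forward and watch the force.

```bash
python3 -m jog '[[[0.15,0,0],0,1],[[0.3,0,0],0,1],[[0.45,0,0],0,1],[[0.6,0,0],0,1],[[0.7,0,0],0,1],[[0.8,0,0],0,1]]'
```

```text
clock: 7.2
tcp_pos: [0.5659, 0.0355, 0.1932]
orientation: [-1.161, 1.282, -1.282]
contact_force: [-0.8, 2.5, -0.9]
grip_width: 0.0004
```

```bash
python3 -m jog '[[[0.1,0,0],0,1],[[0.2,0,0],0,1]]'; python3 go.py
```

```text
clock: 7.45
tcp_pos: [0.5656, 0.0336, 0.1932]
orientation: [-1.161, 1.282, -1.282]
contact_force: [-0.1, 2.6, -1.6]
grip_width: -0.0
7.45 tip [0.5657 0.0336 0.0198] s,lat 0.00962220269982106 0.0006264663292791558 F [-0.1366  2.5813 -1.6017]
xaxis ang -95.66916032209382 tooly [ 0.0001  0.     -1.    ]
```

```bash
python3 -m jog '[[[0.1,0,0],0,1],[[0.1,0,0],0,1]]'; python3 go.py
```

```text
clock: 7.7
tcp_pos: [0.5655, 0.0324, 0.1932]
orientation: [-1.161, 1.282, -1.282]
contact_force: [1.7, 2.5, -0.6]
grip_width: 0.0
7.7 tip [0.5655 0.0323 0.0198] s,lat 0.01085895343837862 0.0006245688968945615 F [ 1.7459  2.4649 -0.6045]
xaxis ang -95.68584241156333 tooly [-0.     -0.0002 -1.    ]
```

```bash
python3 -m jog '[[[0.1,0,0],0,1],[[0.1,0,0],0,1]]'; python3 look.py 5
```

```text
clock: 7.95
tcp_pos: [0.5654, 0.0318, 0.1932]
orientation: [-1.161, 1.282, -1.281]
contact_force: [0.9, 3.6, -1.2]
grip_width: 0.0003
```

View pics/top5.png

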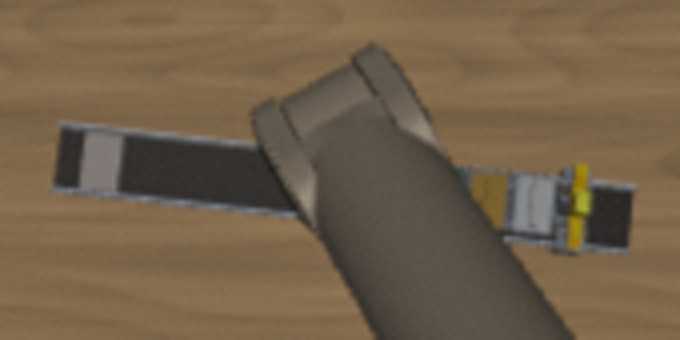

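```bash
python3 -m jog '[[[0.1,0,0],0,1],[[0.1,0,0],0,1]]'
```

```text
clock: 8.3
tcp_pos: [0.5654, 0.0315, 0.1933]
orientation: [-1.16, 1.281, -1.28]
contact_force: [0.4, 5.8, -2.2]
grip_width: -0.0
```

```bash
python3 -m jog '[[[0.1,0,0],0,1],[[0.15,0,0],0,1]]'
```

```text
clock: 8.55
tcp_pos: [0.5653, 0.0312, 0.1934]
orientation: [-1.158, 1.281, -1.279]
contact_force: [0.9, 9.6, -3.6]
grip_width: 0.0001
```

```bash
python3 -m jog '[[[0.1,0,0],0,1],[[0.15,0,0],0,1]]'
```

```text
clock: 8.8
tcp_pos: [0.5653, 0.0308, 0.1935]
orientation: [-1.157, 1.281, -1.277]
contact_force: [0.8, 12.6, -2.3]
grip_width: -0.0001
```

The force has climbed to 12.6 N with almost no travel, so the row is seated. I'll back off along the rail, then lift and move clear so both cameras can see the row.

```bash
python3 -m jog '[[[-0.3,0,0],0,1],[[-0.6,0,0],0,1],[[-1.5,0,0],0,1],[[-3,0,0],0,1],[[-5,0,0],0,1],[[-6,-3,0],0,1],[[-6,-8,0],0,1],[[-6,-13,0],0,1],[[-6,-18,0],0,1],[[-10,-20,0],0,1]]'; python3 -m jog '[[[-6,0,0],0,1],[[-12,0,0],0,1],[[-18,0,0],0,1],[[-22,0,0],0,1],[[-22,0,0],0,1]]'; python3 look.py 6
```

```text
clock: 10.05
tcp_pos: [0.5759, 0.126, 0.3966]
orientation: [-1.155, 1.281, -1.288]
contact_force: [0.9, 0.8, -0.6]
grip_width: 0.0001
clock: 10.68
tcp_pos: [0.5942, 0.3519, 0.393]
orientation: [-1.164, 1.279, -1.273]
contact_force: [-0.6, -0.8, 0.6]
grip_width: 0.0001
```

View pics/top6.png

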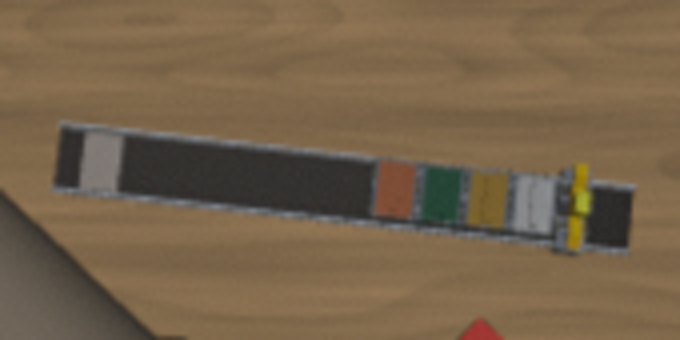

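View pics/scene6.png

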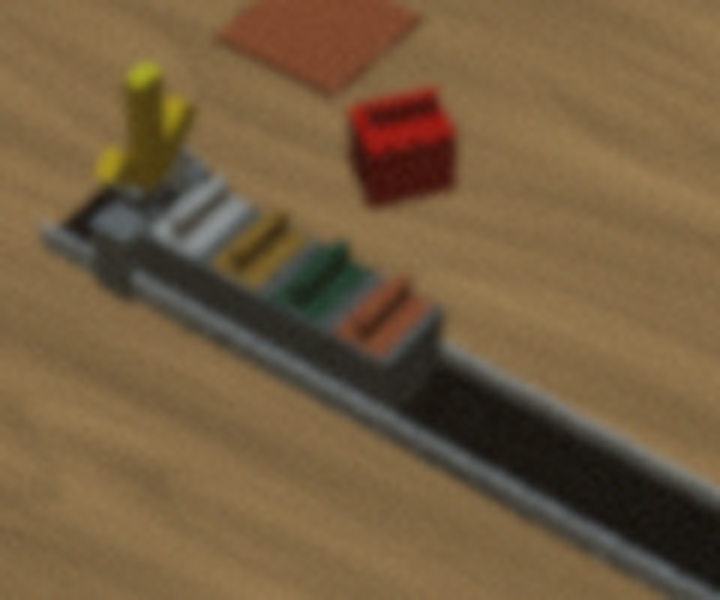

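```bash
python3 - <<'E'
from h import *
m=np.array([.566,.0432]);d=np.array([-.0998,-.995]);n=np.array([-d[1],d[0]])
a={k:dict(np.load(f"{k}.npz")) for k in("top0","scene0","top6","scene6")}
t,s=a["top6"],a["scene6"]
P=lambda u,v,z:(ray(t,150+(u+.5)/4-.5,150+(v+.5)/4-.5,z)[:2]-m)
S=lambda u,v,z:(ray(s,205+(u+.5)/6-.5,145+(v+.5)/6-.5,z)[:2]-m)
print("pitch",[round(P(u,v,.046)@d,4) for u,v in((396,190),(443,195),(488,200),(533,205))])
print("copper rear top",P(374,190,.046)@d,"clip face",P(557,208,.03)@d)
print("scene copper rear corners",[ (round(S(u,v,.046)@d,4),round(S(u,v,.046)@n,4)) for u,v in((388,361),(441,308))])
print("scene white front L",S(153,231,.046)@d)
for k in("top","scene"):
    D=cv2.absdiff(a[k+"0"]["image"],a[k+"6"]["image"]).max(2)
    D=cv2.morphologyEx((D>40).astype(np.uint8),cv2.MORPH_OPEN,np.ones((2,2),np.uint8))
    c=cv2.connectedComponentsWithStats(D)[2]
    print(k,[list(map(int,r)) for r in c[1:] if r[4]>8])
E
```

```text
pitch [np.float64(0.0408), np.float64(0.0774), np.float64(0.1125), np.float64(0.1475)]
copper rear top 0.023858948496608686 clip face 0.16750119019058543
scene copper rear corners [(np.float64(0.0226), np.float64(0.0212)), (np.float64(0.0227), np.float64(-0.0203))]
scene white front L 0.16125136363944909
top [[80, 131, 153, 177, 2462], [76, 151, 3, 4, 10], [51, 155, 5, 5, 14], [218, 189, 11, 14, 129], [252, 193, 3, 12, 24], [256, 193, 10, 14, 122], [82, 194, 27, 28, 151], [267, 195, 23, 15, 283], [115, 204, 16, 8, 55], [129, 210, 7, 17, 56], [120, 233, 21, 21, 93], [140, 255, 9, 9, 27], [169, 289, 27, 36, 180], [465, 288, 47, 35, 1015], [235, 310, 8, 8, 22], [176, 322, 11, 11, 61], [248, 325, 22, 22, 202], [180, 338, 42, 46, 238], [487, 338, 25, 46, 706], [235, 345, 20, 13, 111], [256, 346, 10, 15, 78], [213, 349, 5, 5, 13], [222, 355, 7, 8, 33], [231, 360, 18, 16, 129], [469, 374, 25, 10, 140]]
scene [[125, 0, 34, 22, 428], [331, 0, 8, 3, 20], [374, 0, 3, 7, 16], [372, 0, 22, 39, 387], [399, 0, 4, 5, 15], [395, 0, 88, 215, 7307], [149, 8, 24, 19, 225], [332, 11, 11, 7, 52], [348, 17, 26, 12, 117], [341, 19, 3, 11, 32], [396, 27, 13, 28, 170], [460, 26, 22, 21, 192], [137, 31, 3, 4, 11], [380, 43, 6, 19, 68], [466, 45, 15, 20, 93], [444, 48, 16, 38, 228], [345, 52, 25, 8, 153], [482, 53, 11, 29, 226], [477, 71, 4, 9, 26], [453, 73, 37, 18, 276], [231, 176, 23, 19, 193], [253, 187, 15, 13, 125], [266, 194, 4, 4, 10], [280, 199, 25, 21, 240]]
```

```bash
python3 -c "from bench import *;print(get_obs()['clock'],get_obs()['contact_force']);print(hand_in())"
```

```text
10.775 [-0.16002798 -0.73301234 -0.67426213]
the job is handed in; nothing more can be done
None
```

I pushed the four carriers from the copper (free) end with the shut fingertips until white stopped against the yellow-arrow clip, then drew the hand back and clear. The job was handed in at 10.8 s, and no verdict is reported.

**On the way:** the row was moving together about 45 mm before the clip. By my estimate, copper had moved about 36 mm and white about 31 mm. I did not measure the gaps between carriers at that point, because the arm hid copper and part of green in the top view.

**At the end:**
- **Seating:** the push force rose from about 2.5 N to 12.6 N while the fingertips barely advanced, so the row was seated.
- **Closed up:** the final top view gives carrier spacings of 36.6, 35.1 and 35.0 mm (36 mm when closed). Copper's rear to the clip face measures 143.6 mm (144 mm ideal).
- **Second view:** the side camera agrees on copper's rear to about 1 mm. It puts white's front about 6 mm farther from the clip than the top view's clip face. I put that down to reading a blurred corner partly hidden by the clip, given the force and the row length.
- **Upright and untouched:** the carriers look upright. In the before-and-after images, the only changes were the carriers, the arm and its shadow or occlusion. In the top view, some of these arm-related changes fall near the brass grid. The side view, which sees the grid clearly, shows no change there. The red look-alike was not touched.

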